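# Stand the slumped sample bottle upright in the autoclave bin

## Robot

A 6-joint arm with a two-finger parallel gripper is mounted at the origin on the work surface. World frame = base frame: x ahead of the robot, y to its left, z up, the work surface at z = 0. Lengths are in mm, angles in rad, forces in N, time in s.
With the tool pointing down it reaches from about 325 to 875 mm from the base axis. Payload 4.4 kg.
Tool frame: the origin (TCP) lies on the centre line of the jaws, within the pads' length; the fingertips stand ahead of it and the grasp point (between the pads) lies 6 mm ahead of it (ctrl.tcp_to_tips is the z of the fingertips in the tool frame, in mm); z points along the fingers, y is the line along which they close (so a half turn about z gives the same grasp; the last joint's range is limited). The gripper opens to 85 mm and grips with 20 to 120 N. Pads are 22 mm wide; open, the fingers measure 114 mm over their backs; the gripper's body (76 mm by 85 mm) begins 54 mm behind the grasp point. The pads swing forward as they close: fully open they stand 13 mm farther back than shut.
Start: joints at [0.963, 0.207, 1.542, -0, 1.393, -0.15], TCP at [254.145, 515.788, 217.082] pointing down, gripper open.
Joint ranges: [-2.73, 2.73], [-0.86, 2.22], [0.23, 2.46], [-1.11, 4.25], [0.08, 2.63], [-2.82, 2.82]. Speed limits (rad/s): [2.79, 2.79, 3.14, 3.14, 3.14, 3.14].

## Interface

Orientations are given as a 3x3 rotation matrix whose columns are the frame's x, y, z axes.
In Python, from plant import ctrl, sensors, optics gives the robot as it stands. Calls block until the motion is done:
- ctrl.move_ptp(position, orientation): joint-space move of the TCP to a pose.
- ctrl.move_l(position, rot=None, vel=150, threshold=None): straight line of the TCP; rot=None keeps the orientation; vel is the mean speed in mm/s. With threshold (N) it stops when the force on the tool has changed by that much, and returns True; else False.
- ctrl.set_joints(angles): joint-space move.
- ctrl.gripper_to(opening, force=None): finger opening in mm; force is the grip in N (None keeps the last); returns when the fingers have stopped.
- ctrl.hold(seconds).
- ctrl.solve_ik(position, orientation): joint angles nearest the present ones, or None.
- sensors.read_state(): the state.
- optics.grab_frame(name): name is "scene" or "top" or "wrist"; returns (picture, depth): 480x640x3 uint8, red, green, blue; 480x640 float32, mm along the optical axis (not along the pixel's ray), 0 where there is no reading.
- optics.camera_params(name): a dict with "mtx" (3x3 intrinsics, pixels), "k1" (the pictures are not rectified: a ray, as slopes to the right and down, at radius r is drawn at 1 + k1 r^2 times it, then the intrinsics apply), "R" (3x3) and "t" (3): a world point X has camera coordinates R X + t; the wrist camera has in their place "T_tool_cam" (4x4, takes a point from camera to tool coordinates, whose origin is the TCP and whose axes are the flange's). Camera axes: x right, y down, z forward; pixel columns grow to the right and rows downward; lengths in mm; the calibration is good to about 2 mm. A picture is of the moment at which its call begins: read the wrist's pose just before it. camera_params takes no time and is no camera call.
A pose or a line that the arm cannot do raises ctrl.MotionError and nothing moves.
- ctrl.finish_job(): hands the job in; it is judged then, once.
The state is a dict: "t": time; "q": joint angles; "qvel": joint speeds; "tau": joint torques, N m; "eef_pos": TCP position; "eef_rot": TCP orientation; "force": force on the tool from outside, world axes, zero at the start; "wrist_torque": the same for the moment, N m; "grip_width": finger opening in mm; "grasp_force": force on a finger pad.
Only numpy, scipy, OpenCV 4.12 (cv2) and the standard library are available. Lean on these libraries where they do the work, as an engineer would, in place of code of your own. Each camera call takes 0.05 s, during which the arm holds its last target. There are 200 camera calls.

## Task

The sample bottle with the green cap has slumped against the wall of the deep steel bin that goes to the autoclave. Tip it upright, keeping its foot down near the bin's floor, so that it stands by itself in its bay, and let go. Leave the orange-capped bottle leaning and the amber jar standing just as they are.

Things in the scene. Friction and masses are not known exactly. Their poses are not given: they have to be found in the camera images.
- bin: Fixed open steel bin, 130 mm (x) by 245 mm (y) by 125 mm high, walls and floor 5 mm thick. Two full-height dividers across y make three bays side by side along y, each 120 mm long (x) inside, about 75 mm wide (y) and 120 mm deep; bay centres at y = -80, 0 and +80 mm. Origin: centre of the underside; z up, x along the bays, away from the robot (give or take the yaw).
- green_bottle_mid (a point): White bottle, green cap: 215 mm long, 0.3 kg; body 50 mm diameter, flat foot; cap 32 mm diameter, top 33 mm, good to grip. In an outer bay, leaning 33 degrees to the bin's -x: side on that rim, head above it, foot against the +x wall, so as it comes up its foot must shift 10 mm or more towards mid-bay. Point: on its axis, half-way (107.5 mm from the foot); z from foot to cap.
- orange_bottle_mid (a point): Bystander: the same bottle with an orange cap, leaning likewise in the other outer bay. Point and axes as for the green one.
- jar_mid (a point): Bystander: squat amber jar with a black lid, 58 mm in diameter and 90 mm tall, standing in the middle bay below the rim. Point: its centre, half-way up; z up.

How it is judged:
By the outcome, as a careful person would: the job done as asked, in the order asked, and still so for the second after the job is handed in, with the robot touching nothing.
It also fails if it takes over 35 s, if anything falls off the work surface, if the arm or the gripper's body presses on something with over 40 N, if the wrist force passes 120 N, or if a joint passes its speed limit or range.

## Working session

There is one attempt and no reset: what is moved stays moved. The work goes in short steps, each a Python script; the robot and the scene stay as the last script left them, time stands still between calls to the robot, and variables do not carry over. Pictures are saved under pics/ and viewed, at most 10 in all, crops included, and the job is handed in when it is done.

```bash
mkdir -p pics; ls; cat > h.py <<'E'
from plant import ctrl, sensors, optics
import numpy as np, cv2
def cloud(name):
    s=sensors.read_state(); im,d=optics.grab_frame(name); p=optics.camera_params(name)
    K=np.array(p["mtx"],float); v,u=np.mgrid[:480,:640]
    k=p["k1"]
    x=(u-K[0,2])/K[0,0]; y=(v-K[1,2])/K[1,1]; rd=np.hypot(x,y); r=rd.copy()
    for _ in range(20): r=rd/(1+k*r*r)
    f=np.where(rd>0,r/np.maximum(rd,1e-9),1)
    P=np.stack([x*f*d,y*f*d,d],-1)
    if "R" in p: W=(P-np.array(p["t"]))@np.array(p["R"])
    else:
        T=np.array(p["T_tool_cam"]); W=(P@T[:3,:3].T+T[:3,3])@np.array(s["eef_rot"]).T+np.array(s["eef_pos"])
    W[d<=0]=np.nan
    return im,W
E
python3 - <<'E'
from h import *
for n in("scene","top"):
    im,W=cloud(n); np.savez(n+"0.npz",im=im,W=W); cv2.imwrite(f"pics/{n}0.png",im[...,::-1])
    print(optics.camera_params(n))
print(sensors.read_state(),ctrl.tcp_to_tips)
E
```

```text
pics
{'mtx': array([[539.48636642,   0.        , 320.78399964],
       [  0.        , 539.48636642, 228.07418295],
       [  0.        ,   0.        ,   1.        ]]), 'k1': -0.10624981469024668, 'R': array([[ 0.38646407,  0.92226667, -0.00834948],
       [ 0.7898427 , -0.33562078, -0.51332952],
       [-0.47622897,  0.19178864, -0.85815097]]), 't': array([-270.55648912, -451.73148663, 1052.45588308])}
{'mtx': array([[542.25453862,   0.        , 312.57312513],
       [  0.        , 542.25453862, 237.61300708],
       [  0.        ,   0.        ,   1.        ]]), 'k1': 0.015123728533890936, 'R': array([[ 0.0292987 , -0.99915927, -0.02867635],
       [-0.99781942, -0.02753784, -0.05998398],
       [ 0.05914387,  0.03037127, -0.99778735]]), 't': array([ 40.25807622, 620.86522434, 696.4711543 ])}
{'t': 0.1, 'q': array([ 9.62483471e-01,  2.07401234e-01,  1.54282252e+00, -2.34629702e-05,
        1.39350786e+00, -1.50535254e-01]), 'qvel': array([-2.11401568e-05, -1.05883169e-03, -4.83371961e-03, -5.76467752e-04,
       -7.29572702e-04, -5.16889463e-04]), 'tau': array([ 1.11835610e-05, -3.84092438e+01, -2.92550021e+01, -2.49354034e-04,
        4.73531036e-03, -5.61797393e-06]), 'eef_pos': array([253.74185052, 515.17879672, 215.99876136]), 'eef_rot': array([[-8.97038574e-01,  4.41950618e-01, -1.20343271e-03],
       [ 4.41952156e-01,  8.97036880e-01, -1.76846342e-03],
       [ 2.97950023e-04, -2.11823959e-03, -9.99997712e-01]]), 'force': array([-0.46280496, -0.27764525, -0.15864058]), 'wrist_torque': array([ 0.02795741, -0.03072105,  0.03216852]), 'grasp_force': 0.0, 'grip_width': 85.38021525342005} 25.0
```

View pics/scene0.png

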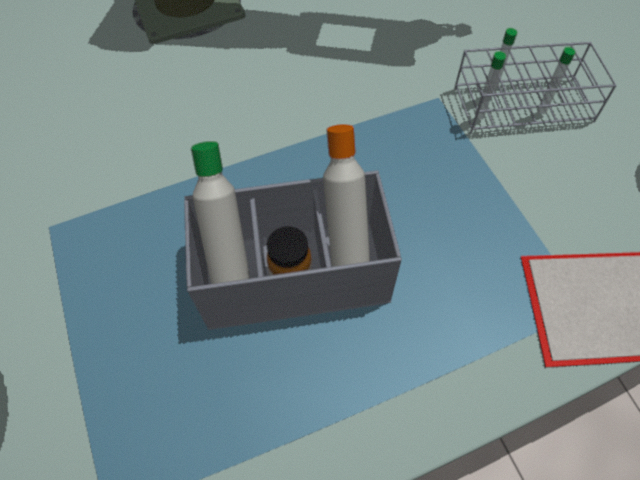

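View pics/top0.png

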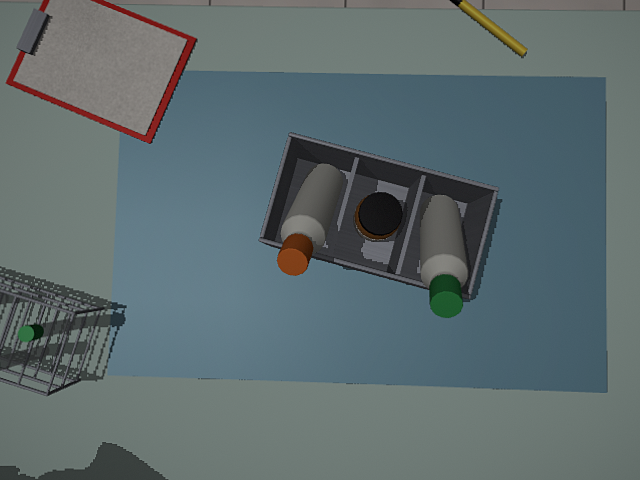

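The scene view shows the green cap at (207,158) and the orange one at (341,142). In the top view green is at (446,297), in the -y bay, orange is at (293,255), and the jar is at (380,215). The bin is yawed about 15°. Next I'll compute poses.

```bash
cat > m.py <<'E'
from h import *
from scipy.optimize import least_squares
def fitbin(W):
    P=W.reshape(-1,3); m=(abs(P[:,2]-125)<3)&(P[:,0]>350)&(P[:,0]<800)&(abs(P[:,1])<250)
    img=P[m]; return img
def fitbot(W,hsvmask,seed=None):
    pass
for n in("scene","top"):
    D=np.load(n+"0.npz"); im,W=D["im"],D["W"]; hsv=cv2.cvtColor(im,cv2.COLOR_RGB2HSV)
    for nm,lo,hi in(("green",50,80),("orange",5,18)):
        m=(hsv[...,0]>=lo)&(hsv[...,0]<=hi)&(hsv[...,1]>150)&(hsv[...,2]>50)&(W[...,2]>140)&(abs(W[...,1])<180)&(W[...,0]>350)
        P=W[m]; print(n,nm,len(P),P.mean(0).round(1),P.min(0).round(1),P.max(0).round(1))
        # bottle body: white low-sat points near
        c=P.mean(0)
    w=(hsv[...,1]<60)&(hsv[...,2]>90)&(W[...,2]>30)&(W[...,2]<230)&(W[...,0]>350)&(W[...,0]<750)&(abs(W[...,1])<200)
    print(n,'white',w.sum())
    P=W[(abs(W[...,2]-125)<2.5)&(W[...,0]>350)&(W[...,0]<750)&(abs(W[...,1])<200)&~cv2.dilate(w.astype(np.uint8),np.ones((5,5))).astype(bool)]
    r=cv2.minAreaRect(P[:,:2].astype(np.float32)); print(n,'rim',len(P),r)
E
python3 m.py
```

```text
scene green 782 [564.  -80.4 192.8] [540.6 -95.9 174.6] [577.2 -64.1 206.4]
scene orange 788 [600.2  68.5 192.4] [575.7  54.6 175. ] [614.8  86.6 206.3]
scene white 10561
scene rim 12 ((611.5852661132812, 40.58988571166992), (39.92253112792969, 9.971765518188477), 2.8075971603393555)
top green 1078 [555.1 -78.9 196.7] [534.6 -94.4 176.7] [575.9 -63.9 208. ]
top orange 1103 [592.1  69.7 196.2] [571.4  53.3 176.6] [613.3  87.3 207.8]
top white 6095
top rim 199 ((604.986083984375, -33.89390563964844), (187.26817321777344, 65.63624572753906), 76.26788330078125)
```

```bash
cat > m2.py <<'E'
from h import *
from scipy.optimize import least_squares
def analyse(n,D):
    im,W=D; hsv=cv2.cvtColor(im,cv2.COLOR_RGB2HSV); out={}
    ws=(W[...,0]>350)&(W[...,0]<800)&(abs(W[...,1])<220)
    P=W[(abs(W[...,2]-125)<4)&ws&(hsv[...,2]<170)]
    # bin fit: signed points to long/short rim lines
    def res(p):
        c,s=np.cos(p[2]),np.sin(p[2]); d=P[:,:2]-p[:2]; x=c*d[:,0]+s*d[:,1]; y=-s*d[:,0]+c*d[:,1]
        return np.minimum(np.minimum(abs(abs(x)-62.5),abs(abs(y)-120)),abs(abs(y)-40))
    best=min((least_squares(res,[x0,y0,-.25],loss="soft_l1") for x0 in(615,630,645,660) for y0 in(-15,0,15)),key=lambda r:r.cost)
    b=best.x; print(n,"bin",b.round(3),len(P),np.median(best.fun).round(2),"orig z125")
    for nm,lo,hi in(("green",50,80),("orange",5,18)):
        m=(hsv[...,0]>=lo)&(hsv[...,0]<=hi)&(hsv[...,1]>150)&(hsv[...,2]>50)&(W[...,2]>140)&ws
        C=W[m]; c=C.mean(0)
        a0=np.array([-np.cos(b[2])*np.sin(.576),-np.sin(b[2])*np.sin(.576),np.cos(.576)])
        w=(hsv[...,1]<60)&(hsv[...,2]>60)&ws&np.isfinite(W[...,2])&(W[...,2]>70)
        B=W[w]; t=(B-c)@a0; rr=np.linalg.norm(B-c-t[:,None]*a0,axis=1)
        B=B[(rr<40)&(t<-65)&(t>-125)]
        def ax(p):
            a=np.array([np.cos(p[4])*np.sin(p[3]),np.sin(p[4])*np.sin(p[3]),np.cos(p[3])]); return p[:3],a
        def f(p):
            o,a=ax(p)
            def rz(Q): z=(Q-o)@a; return z,np.linalg.norm(Q-o-z[:,None]*a,axis=1)
            z,r=rz(C); zb,rb=rz(B)
            return np.r_[np.minimum(abs(r-16),abs(z-107.5)), (rb-25)]
        p0=np.r_[c-a0*95,.576,b[2]+np.pi]
        r=least_squares(f,p0,loss="soft_l1"); o,a=ax(r.x)
        print(n,nm,"mid",o.round(1),"axis",a.round(3),"tilt",np.degrees(r.x[3]).round(1),"az",(np.degrees(r.x[4])-180).round(1),len(C),len(B),np.sqrt(np.mean(r.fun**2)).round(2),"foot",(o-107.5*a).round(1),"top",(o+107.5*a).round(1))
    return b
if __name__=="__main__":
    for n in("scene","top"):
        D=np.load(n+"0.npz"); analyse(n,(D["im"],D["W"]))
E
python3 m2.py
```

```text
scene bin [ 6.43373e+02 -1.66720e+01 -2.44000e-01] 2680 1.54 orig z125
scene green mid [603.4 -91.9 106.8] axis [-0.524  0.131  0.841] tilt 32.7 az -14.1 782 2061 4.04 foot [ 659.8 -106.1   16.4] top [547.  -77.8 197.3]
scene orange mid [640.6  59.1 106.5] axis [-0.524  0.134  0.841] tilt 32.7 az -14.4 788 1987 3.71 foot [697.   44.7  16.1] top [584.3  73.5 197. ]
top bin [ 6.41623e+02 -1.74470e+01 -2.41000e-01] 3049 1.44 orig z125
top green mid [603.1 -93.  107.8] axis [-0.523  0.127  0.843] tilt 32.6 az -13.7 1078 1176 3.04 foot [ 659.3 -106.7   17.2] top [546.9 -79.3 198.4]
top orange mid [639.9  57.2 107.8] axis [-0.52   0.146  0.841] tilt 32.7 az -15.7 1103 1020 3.25 foot [695.9  41.5  17.4] top [584.   72.9 198.3]
```

Both cameras agree within 2 mm, and the foot height, tilt and wall contact fit the geometry. I'll approach along the bottle's axis, with the jaws closing across the bin.

```bash
cat > g.py <<'E'
from h import *
yaw=-.2425; u=np.array([np.cos(yaw),np.sin(yaw),0]); v=np.array([-np.sin(yaw),np.cos(yaw),0]); k=np.array([0,0,1.])
B=np.array([642.5,-17,0])
def pose(th,xf,yf,low,s=203.,dtilt=0):   # tool pose with grasp point s mm from the foot centre
    a=-np.sin(th)*u+np.cos(th)*k
    g=B+xf*u+yf*v+(low+25*np.sin(th))*k+s*a
    R=np.stack([np.cross(v,-a),v,-a],1)
    return g+6*a,R,a
E
python3 - <<'E'
from g import *
th=np.radians(32.7)
p,R,a=pose(th,38,-82.5,4.5)
print(p,a)
for t,x in((32.7,38),(20,25),(0,8)): 
    q=pose(np.radians(t),x,-82,8); print(ctrl.solve_ik(q[0],q[1]))
s=sensors.read_state(); ctrl.move_l(np.r_[s["eef_pos"][:2],390],vel=200)
ctrl.move_ptp(p+130*a,R)
im,W=cloud("wrist"); np.savez("wrist1.npz",im=im,W=W); cv2.imwrite("pics/wrist1.png",im[...,::-1])
hsv=cv2.cvtColor(im,cv2.COLOR_RGB2HSV)
m=(hsv[...,0]>=50)&(hsv[...,0]<=80)&(hsv[...,1]>150)&(hsv[...,2]>50)&(W[...,2]>140)
C=W[m]; top=p-6*a+12*a
d=C-top; print(len(C),"along a",np.percentile(d@a,[5,50,95]).round(1),"v",np.percentile(d@v,[1,50,99]).round(1),"n",np.percentile(d@np.cross(v,a),[1,50,99]).round(1)); print(sensors.read_state()["t"],sensors.read_state()["eef_pos"]-p-130*a)
E
```

```text
[549.97085142 -79.09789665 193.88176144] [-0.52443326  0.12972803  0.84151078]
[-0.3243181  -0.15432953  2.06904338  0.07217378  0.65893994 -1.69679273]
[-0.30774663  0.00614466  1.81395942  0.0269767   0.97327603 -1.64729772]
[-2.90464099e-01  3.39146997e-01  1.37515567e+00 -4.44089210e-16
  1.42728998e+00 -1.61876043e+00]
913 along a [-15.6  -2.2  -1. ] v [-14.   -2.8  11.6] n [-13.4  -2.7  14.5]
3.375 [0.38396686 0.47955761 0.39483465]
```

View pics/wrist1.png

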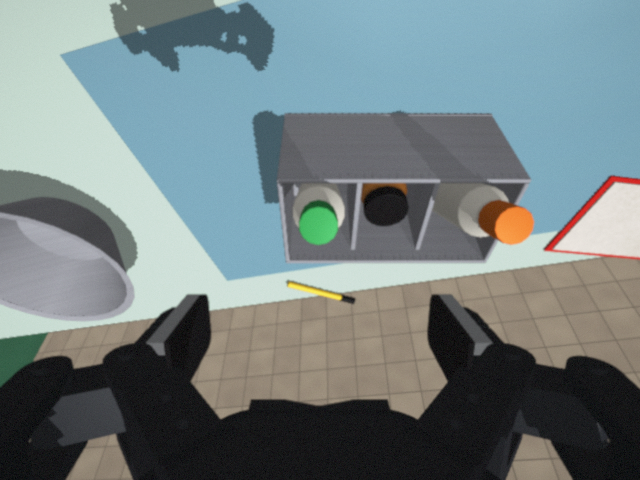

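The wrist view shows the green cap at (319,224), centred between the jaws, with the orange cap at (511,222) well clear. The cap is about 1.3 mm off to -v, so I'll correct that and grip.

```bash
python3 - <<'E'
from g import *
th=np.radians(32.7)
p,R,a=pose(th,38,-83.8,4)
ctrl.gripper_to(60)
print(ctrl.move_l(p+45*a,R,vel=200)); print(ctrl.move_l(p,R,vel=80,threshold=10))
ctrl.gripper_to(20,60)
s=sensors.read_state(); print(s["t"],s["grip_width"],s["grasp_force"],s["force"],s["eef_pos"]-p)
E
```

```text
False
False
5.5 19.929150482208634 0.0 [-0.44325977 -0.05046782 -0.75247423] [ 0.02834599 -0.00984032  0.20236021]
```

```bash
python3 - <<'E'
from h import *
for n in("scene","wrist"):
    im,W=cloud(n); np.savez(n+"2.npz",im=im,W=W)
    hsv=cv2.cvtColor(im,cv2.COLOR_RGB2HSV)
    m=(hsv[...,0]>=50)&(hsv[...,0]<=80)&(hsv[...,1]>150)&(hsv[...,2]>50)&(W[...,2]>140)&(W[...,0]>400)
    print(n,m.sum(),W[m].mean(0) if m.any() else 0)
    if n=="scene": im=cv2.resize(im[60:300,80:400],None,fx=2,fy=2)
    cv2.imwrite(f"pics/{n}2.png",im[...,::-1])
E
```

```text
scene 797 [561.78691669 -66.16660853 191.32576041]
wrist 3093 [546.1690826  -79.86900498 191.70762456]
```

View pics/scene2.png

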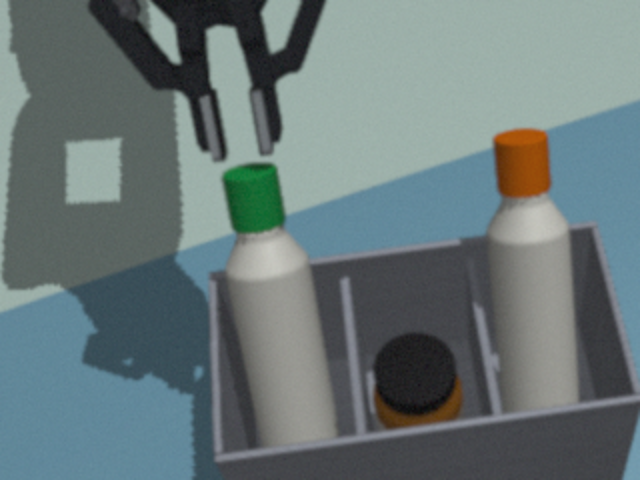

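View pics/wrist2.png

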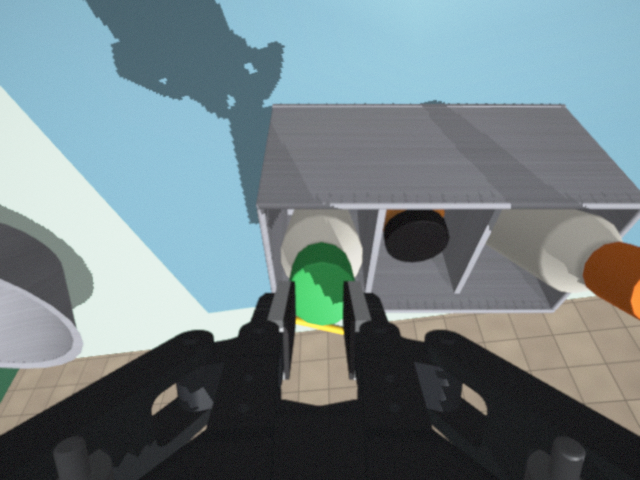

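```bash
python3 - <<'E'
from g import *
s=sensors.read_state(); W=np.load("scene2.npz")["W"]; im=np.load("scene2.npz")["im"]
p,R=np.array(s["eef_pos"]),np.array(s["eef_rot"]); print(p,R.round(3).tolist(),ctrl.tcp_to_tips)
for uu,vv in((189,137),(188,130),(212,134),(211,125),(186,112),(206,110),(206,146),(206,160)):
    print(uu,vv,im[vv,uu],W[vv,uu].round(1),((W[vv,uu]-p)@R).round(1))
def proj(X):
    c=optics.camera_params("scene"); K,Rc,t=c["mtx"],c["R"],c["t"]; y=Rc@X+t; x=y[:2]/y[2]; x=x*(1+c["k1"]*(x@x)); return (K[:2,:2]@x+K[:2,2]).round(1)
for z in(0,25): print(z,[proj(p+R@np.array([0,o,z])) for o in(-10,10)])
W2=np.load("wrist2.npz")["W"]
for uu,vv in((320,245),(320,262),(320,290),(320,312),(285,300),(290,330),(350,330),(360,300)): print(uu,vv,((W2[vv,uu]-p)@R).round(1),W2[vv,uu].round(1))
E
```

```text
[549.63734074 -80.35852824 193.41879094] [[-0.817, 0.24, 0.524], [0.202, 0.971, -0.13], [-0.54, 0.0, -0.841]] 25.0
189 137 [91 93 97] [544.5 -91.2 214. ] [ -9.1 -11.7 -18.6]
188 130 [88 93 94] [541.7 -89.8 222.1] [-10.9 -11.1 -27.1]
212 134 [104 111 114] [549.9 -66.2 213.1] [ -8.   13.8 -18.2]
211 125 [108 116 120] [546.5 -64.4 223.6] [-10.5  14.7 -29.2]
186 112 [35 37 40] [531.2 -85.6 238.6] [-10.5  -9.5 -47. ]
206 110 [85 89 91] [536.1 -64.6 237.4] [ -9.5  12.1 -46.1]
206 146 [ 26 122  58] [552.4 -76.5 200. ] [-5.   4.4 -4.6]
206 160 [ 11 104  47] [566.9 -81.8 194.3] [-14.9   2.8   8.5]
0 [array([194.4, 150.2]), array([211.9, 147.9])]
25 [array([198.4, 170.7]), array([215.6, 168.4])]
320 245 [13.4  0.2 21.9] [550.3 -80.3 167.7]
320 262 [13.3  0.2 -4.2] [536.6 -77.  189.8]
320 290 [-0.5  0.2 -2.9] [548.5 -79.9 196.1]
320 312 [-10.8   0.2  -4. ] [556.4 -81.9 202.7]
285 300 [  9.9 -12.5 -35.7] [519.8 -85.8 218.1]
290 330 [  0.6 -10.5 -40.4] [525.4 -85.2 227.1]
350 330 [  6.2   9.6 -50.3] [520.5 -63.2 232.4]
360 300 [  9.8  14.4 -35.5] [526.4 -59.8 218. ]
```

Both cameras show the fingertips about 40 mm behind where `tcp_to_tips` puts them, so the jaws closed above the cap. The bottle hasn't moved. I'll measure the tip position, then open and advance by that offset with a force guard.

```bash
python3 - <<'E'
from g import *
s=sensors.read_state(); p,R=np.array(s["eef_pos"]),np.array(s["eef_rot"])
for n in("scene","wrist"):
    D=np.load(n+"2.npz"); L=(D["W"]-p)@R; hsv=cv2.cvtColor(D["im"],cv2.COLOR_RGB2HSV)
    for sg in(-1,1):
        m=(abs(L[...,0])<16)&(sg*L[...,1]>7)&(sg*L[...,1]<22)&(L[...,2]>-60)&(L[...,2]<40)&~((hsv[...,0]>50)&(hsv[...,0]<80)&(hsv[...,1]>120))
        z=L[m][:,2]; print(n,sg,len(z),np.sort(z)[-1:].round(1),np.percentile(z,[90,95,98]).round(1))
E
```

```text
scene -1 634 [39.7] [18.  34.4 38. ]
scene 1 570 [39.9] [34.8 37.5 39. ]
wrist -1 2547 [40.] [-18.6  35.7  38.6]
wrist 1 2628 [40.] [-19.8  36.   38.8]
```

```bash
python3 - <<'E'
from g import *
th=np.radians(32.7)
p,R,a=pose(th,38,-83.8,4)
ctrl.move_l(p+12*a,R,vel=80)
ctrl.gripper_to(60)
print(ctrl.move_l(p-38*a,R,vel=60,threshold=6))
ctrl.gripper_to(20,60)
s=sensors.read_state(); print(s["t"],s["grip_width"],s["grasp_force"],s["force"],s["eef_pos"]-p)
E
```

```text
False
7.7167 30.798088558831264 59.012712836265564 [-1.34671579 -0.03689725  3.2167532 ] [ 20.22104794  -5.01587387 -31.24864169]
```

Gripped at 31 mm and 59 N. Now I'll tip it up with the foot low.

```bash
python3 - <<'E'
from g import *
th0=32.7
for f in np.r_[0.05,.1,np.linspace(.2,1,9)]:
    th=np.radians(th0*(1-f)); x=38-30*f; low=4+4.5*min(1,f/.2)
    p,R,a=pose(th,x,-83.8+2.5*f,low,s=165)
    ctrl.move_l(p,R,vel=70)
    s=sensors.read_state(); print(round(f,2),s["t"].round(2),s["force"].round(1),s["wrist_torque"].round(2),round(s["grip_width"],1))
im,W=cloud("scene"); np.savez("scene3.npz",im=im,W=W); cv2.imwrite("pics/scene3.png",cv2.resize(im[20:300,60:420],None,fx=2,fy=2)[...,::-1])
E
```

```text
Traceback (most recent call last):
AttributeError: 'float' object has no attribute 'round'
```

```bash
python3 - <<'E'
from g import *
th0=32.7
for f in np.r_[.1,np.linspace(.2,1,9)]:
    th=np.radians(th0*(1-f)); x=38-30*f; low=4+4.5*min(1,f/.2)
    p,R,a=pose(th,x,-83.8+2.5*f,low,s=165)
    ctrl.move_l(p,R,vel=70)
    s=sensors.read_state(); print(round(f,2),round(s["t"],2),s["force"].round(1),s["wrist_torque"].round(2),round(s["grip_width"],1))
im,W=cloud("scene"); np.savez("scene3.npz",im=im,W=W); cv2.imwrite("pics/scene3.png",cv2.resize(im[20:300,60:420],None,fx=2,fy=2)[...,::-1])
E
```

```text
0.1 8.22 [ 0.2 -0.5 -1.6] [ 0.08  0.48 -0.06] 30.6
0.2 8.48 [-0.7 -0.6 -2.9] [0.12 0.48 0.01] 30.7
0.3 8.73 [-0.1  0.3 -2.7] [ 0.06  0.46 -0.  ] 30.4
0.4 8.98 [-1.  -0.6 -2.8] [0.08 0.36 0.04] 30.3
0.5 9.23 [ 0.  -0.3 -2.2] [ 0.07  0.26 -0.04] 30.1
0.6 9.48 [-0.1  0.2 -2.5] [ 0.07  0.2  -0.01] 30.5
0.7 9.73 [-0.1  0.3 -2. ] [ 0.    0.22 -0.01] 30.4
0.8 9.98 [-0.1  0.1 -2. ] [ 0.02  0.09 -0.01] 30.5
0.9 10.23 [ 0.2  1.  -2.4] [-0.01  0.08 -0.04] 30.5
1.0 10.48 [ 0.   0.3 -2.1] [-0.01  0.04 -0.02] 30.3
```

View pics/scene3.png

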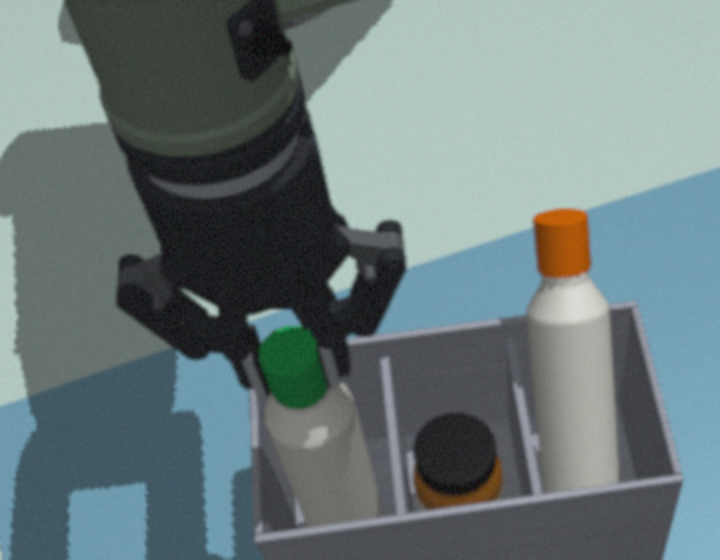

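The green cap, at crop (293,366), is held in the jaws. The bottle is hanging free (about 2.5 N) in its bay, with the orange bottle and jar unchanged. I'll fit its axis before lowering.

```bash
cat > fit.py <<'E'
from g import *
from scipy.optimize import least_squares
def fit(im,W,c0):
    hsv=cv2.cvtColor(im,cv2.COLOR_RGB2HSV); r=np.hypot(W[...,0]-c0[0],W[...,1]-c0[1])
    ok=np.isfinite(r)&(r<36)
    Q=W[ok&(hsv[...,1]<60)&(hsv[...,2]>50)&(W[...,2]>60)&(W[...,2]<148)]
    C=W[ok&(hsv[...,0]>50)&(hsv[...,0]<80)&(hsv[...,1]>150)&(W[...,2]>150)]
    def f(p):
        a=np.array([p[2],p[3],1.]); a/=np.linalg.norm(a); o=np.array([p[0],p[1],110])
        d=lambda X:np.linalg.norm(np.cross(X-o,a),axis=1)
        return np.r_[d(Q)-25,np.minimum(0,16-d(C))*-1]
    s=least_squares(f,[*c0,0,0],loss="soft_l1").x; t=s[2]*u+s[3]*v
    t3=np.array([s[2],s[3],0]); print(len(Q),len(C),"centre@110",s[:2].round(1),"tilt deg along u,v",np.degrees([t3@u,t3@v]).round(1),"cap top z",np.percentile(C[:,2],[50,97,99.5]).round(1))
E
python3 - <<'E'
from fit import *
D=np.load("scene3.npz"); c=(B+8*u-81.3*v)[:2]; print(c); fit(D["im"],D["W"],c)
E
```

```text
[630.74333809 -97.84225937]
1404 990 centre@110 [632.4 -97.7] tilt deg along u,v [-0.5  0.3] cap top z [220.  222.2 223. ]
```

Upright within about 0.5°, foot roughly 3 mm above the floor. Now I'll lower to contact, release and withdraw.

```bash
python3 - <<'E'
from fit import *
s=sensors.read_state(); p=np.array(s["eef_pos"]); f0=s["force"][2]
hit=ctrl.move_l(p-[0,0,9],vel=12,threshold=4)
s=sensors.read_state(); print(hit,s["t"],s["eef_pos"]-p,s["force"],f0)
if hit:
    ctrl.gripper_to(45); ctrl.hold(.3)
    s=sensors.read_state(); print(s["grip_width"],s["force"])
    ctrl.gripper_to(60)
    q=np.array(s["eef_pos"]); ctrl.move_l(q+[0,0,60],vel=60); ctrl.move_l(q+[0,0,200],vel=150)
    ctrl.hold(.5)
    im,W=cloud("top"); np.savez("top4.npz",im=im,W=W); 
    im,W=cloud("scene"); cv2.imwrite("pics/scene4.png",im[...,::-1])
    fit(im,W,(B+8*u-81.3*v)[:2]); print(sensors.read_state()["t"])
    import m2; m2.analyse("scene",(im,W))
E
```

```text
True 10.925 [ 0.21022314 -0.04517505 -2.10415267] [0.53125552 0.24480418 5.24773709] -2.887306171684876
44.83824785882159 [-0.50993097  0.34815641  0.423969  ]
1349 1012 centre@110 [633.7 -97.8] tilt deg along u,v [0.5 0.4] cap top z [217.7 219.8 220.7]
14.65
scene bin [ 6.43279e+02 -1.67780e+01 -2.47000e-01] 2609 1.48 orig z125
scene green mid [ 689.5 -110.6  131. ] axis [-0.597  0.135  0.791] tilt 37.7 az -12.8 1010 1337 6.43 foot [ 753.6 -125.1   46. ] top [625.3 -96.  216. ]
scene orange mid [640.7  59.1 106.6] axis [-0.524  0.136  0.841] tilt 32.8 az -14.6 789 1982 3.61 foot [697.   44.5  16.2] top [584.4  73.7 197. ]
```

View pics/scene4.png

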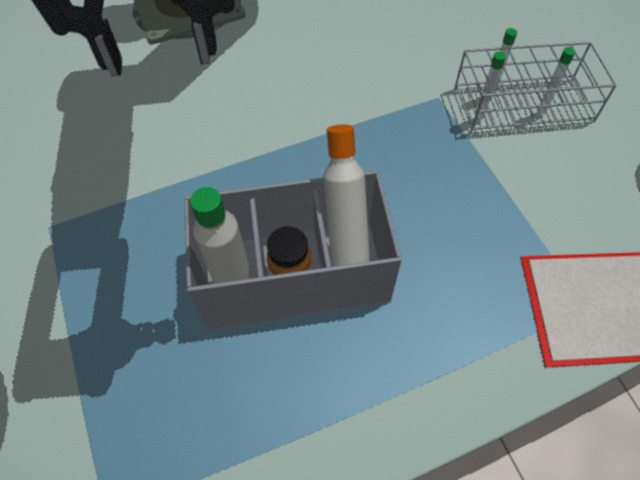

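The green cap is now at (209,205), its top at z = 220 as expected for a bottle standing on the floor. The orange bottle at (341,142) and the jar at (288,245) are unchanged, and the gripper is clear.

```bash
python3 -c "
from plant import ctrl
print(ctrl.finish_job())"
```

```text
the job is handed in; nothing more can be done
None
```

The green-capped bottle now stands by itself, released, upright to about half a degree in its bay; the orange bottle and jar are unmoved, and I handed the job in at about 15 s. The first grip closed on air because the fingertips really sit about 40 mm behind where `tcp_to_tips` says, so I measured the offset in the images and regripped; that value should be checked.

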